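# Extend the cutting-length stop by one snap-button hole

### The arm

A 6-joint arm with a two-finger parallel gripper is mounted at the origin on a cart in front of the work surface, level with it; the furniture and walls round the work are solid. World frame = base frame: x ahead of the robot, y to its left, z up, the work surface at z = 0. Lengths are in m, angles in rad, forces in N, time in s.
With the tool pointing down it reaches from about 0.425 to 0.95 m from the base axis. Payload 3.5 kg.
Tool frame: the origin (TCP) lies midway between the tips of the shut fingers; the grasp point (between the pads) lies 19 mm behind it; z points along the fingers, y is the line along which they close (so a half turn about z gives the same grasp; the last joint's range is limited). The gripper opens to 85 mm and grips with 20 to 120 N. Pads are 22 mm wide; open, the fingers measure 114 mm over their backs; the gripper's body (76 mm by 85 mm) begins 54 mm behind the grasp point. The pads swing forward as they close: fully open they stand 13 mm farther back than shut.
Start: joints at [-1.395, 0.286, 1.577, -0, 1.279, -0.15], TCP at [0.216, -0.639, 0.231] pointing down, gripper open.
Joint ranges: [-2.77, 2.77], [-0.9, 2.22], [0.21, 2.48], [-1.53, 4.67], [0.24, 2.81], [-2.84, 2.84]. Speed limits (rad/s): [2.79, 2.79, 3.14, 3.14, 3.14, 3.14].

### API

Orientations are given as a unit quaternion [w, x, y, z].
In Python, from plant import manip gives the robot as it stands. The module is installed in compiled form; this text tells all that it offers.
- The arm moves only by the shell command python3 -m creep 'ROWS' [FORCE]. ROWS is JSON, one flat list of numbers, 7 for each row, row after row: the shift along the tool's x, y, z each as a share of 0.03 m, from -1 to 1, then the turn, a rotation vector about the tool's x, y, z each as a share of 4 degrees, from -1 to 1, then the opening in per cent of the stroke, from 0 (shut) to 100 (fully open). A call has exactly 10 rows; each row shifts and turns the commanded pose from where the row before left it, along the tool's axes as they then stand; what a row does not reach is not made up. A row lasts 1/12 s, in which the tool goes at most 41.7 mm and 7.16 degrees, less where a joint would pass 70% of its speed; a pose out of reach is approached as far as the arm can. A call with a number of a shift or a turn outside -1 to 1 is refused whole. A call with a gripper value outside its range is refused whole. The fingers move at their own pace and stop on an object; FORCE is the grip in N (left out, the last holds). Time passes only in rows, so rows that do not move let the fingers close, or fill a call up. It gives the time, the measured TCP pose, the force, the opening and the grip force at its end, in the units of the state.
- manip.sense(): the state, without advancing time (a new reading comes with each control period).
- manip.snapshot(name): name is "scene" or "top" or "wrist"; returns a dict with "pixels" (384x512x3 uint8, red, green, blue), "depth" (384x512 float32, m along the optical axis (not along the pixel's ray), 0 where there is no reading), "fx", "fy", "cx", "cy" (pixels), "extrinsics" (4x4, takes a point from camera to world coordinates). Camera axes: x right, y down, z forward; pixel columns grow to the right and rows downward; lengths in m; the calibration is good to about 2 mm. A picture is of the moment at which its call begins.
- manip.hand_in(): hands the job in; it is judged then, once.
The state is a dict: "clock": time; "joints": joint angles; "qd": joint speeds; "joint_efforts": joint torques, N m; "tcp_pos": TCP position; "tcp_rot": TCP orientation; "contact_force": force on the tool from outside, world axes, zero at the start; "moment": the same for the moment, N m; "opening": finger opening in m; "grip_force": force on a finger pad.
Only numpy, scipy, OpenCV 4.12 (cv2) and the standard library are available. Lean on these libraries where they do the work, as an engineer would, in place of code of your own. Each camera call takes 0.05 s, during which the arm holds its last target. There are 200 camera calls.

### The job

Move the telescoping cutting-length stop out to its next hole: press the steel snap button flush with the aluminium sleeve, slide the sleeve out along its tube (push on the orange thumb ridge), and let the button snap up fully into the very next hole, not one farther. Do it by feel and gently: never more than 15 N on the ridge or 25 N on the sleeve or button, leave the glue pot, spacer block and brass bush where they stand, and take the hand off at the end.

Things in the scene. Friction and masses are not known exactly. Their poses are not given: they have to be found in the camera images.
- sleeve (a joint): how far the aluminium sleeve (square tube, 34 mm wide, top 62 mm above the bench) has slid out, m: 0 with the button in the first hole, growing toward the black stop plate (the +y axis of body ridge). It rubs with about 2 to 4 N and stays where it is left
- button (a joint): how far the snap button is pressed down, m: 0 up, 0.005 flush with the sleeve, and still about 0.005 while covered by the sleeve between two holes. The spring takes 4 N to start, 7.5 N at flush. Pressed flush it frees the sleeve to a sideways push of 3 to 8 N. After some 8 mm of sliding the sleeve holds it down; under the next hole it snaps up by itself and locks the sleeve: a firm stop
- button_top (a point): middle of the top of the snap button: round, steel, 14 mm in diameter, standing 5 mm above the sleeve's top (67 mm above the bench when up). It sits on the fixed inner tube and does not travel with the sleeve
- glue_pot_mid (a point): bystander: middle of the clear glue pot with the blue brush handle, 43 mm wide, 130 mm tall, standing loose behind the stop; leave it
- spacer_block_mid (a point): bystander: middle of the loose aluminium spacer block 30 x 50 x 20 mm behind the stop; leave it
- bush_1_mid (a point): bystander: middle of the loose brass bush, 24 mm wide and 22 mm tall, on the robot's side of the stop; leave it
- first_hole (a point): centre of the hole that the button starts in, on the sleeve's top; travels with the sleeve. Behind it (its -y side, away from the stop plate) lie the next hole, 36 to 56 mm off (differs each time: feel for the click), and the last, 90 mm off. Its z is up, its y is the way the sleeve slides out
- ridge: origin at the middle of the upright face, toward the button, of the orange thumb ridge on the sleeve. The ridge is 30 mm wide across the sleeve, 6 mm thick, 12 mm high; the origin is 5 mm above the sleeve's top and at the start 14 mm from the button's axis. Its z is up, its y is the way the sleeve slides out: a shut gripper standing on the button pushes the ridge that way

How it is judged:
By the outcome, as a careful person would: the job done as asked, in the order asked, and still so for the second after the job is handed in, with the robot touching nothing.
It also fails if it takes over 58 s, if anything falls off the work surface, if the arm or the gripper's body presses on something with over 40 N, if the wrist force passes 120 N, or if a joint passes its speed limit or range.

## Working session

There is one attempt and no reset: what is moved stays moved. The work goes in short steps, Python scripts to look and compute and a shell command to move; the robot and the scene stay as the last step left them, time stands still between calls to the robot, and variables do not carry over. Pictures are saved under pics/ and viewed, at most 10 in all, crops included, and the job is handed in when it is done.

```bash
mkdir -p pics; python3 - <<'E'
from plant import manip
import cv2,numpy as np
s=manip.sense();print(s['clock'],s['tcp_pos'],s['tcp_rot'],s['contact_force'],s['opening'])
for n in("top","scene"):
    d=manip.snapshot(n);np.savez(f"{n}.npz",**d)
    cv2.imwrite(f"pics/{n}0.png",d["pixels"][...,::-1])
E
```

```text
0.0 [ 0.21593592 -0.63882833  0.22988307] [-1.20933782e-03  9.86760836e-01  1.62177648e-01 -1.19403407e-05] [ 0.15896016 -0.46286406  0.30594825] 0.08532814284313939
```

View pics/top0.png

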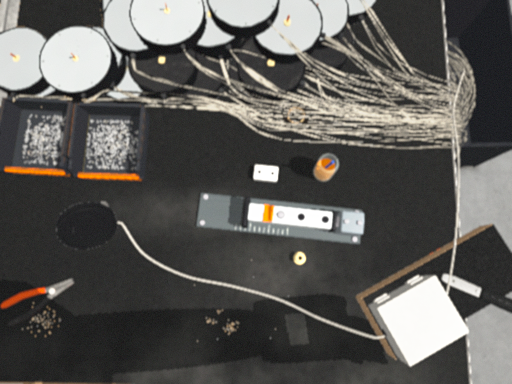

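View pics/scene0.png

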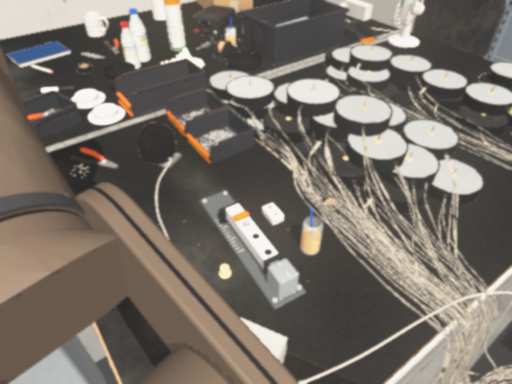

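The top view shows the stop at about (200–365, 195–242), with the orange ridge near (267,213) and dark dots near (279,215), (301,217) and (325,219). The spacer is at (266,172), the pot at (326,167) and the bush at (300,258). I'll measure these and zoom in.

```bash
cat > h.py <<'E'
import numpy as np,cv2
def ray(d,u,v,z):
    E=np.array(d["extrinsics"]);r=E[:3,:3]@np.array([(u-d["cx"])/d["fx"],(v-d["cy"])/d["fy"],1.]);o=E[:3,3]
    return o+r*(z-o[2])/r[2]
def cloud(d):
    D=d["depth"];v,u=np.mgrid[:D.shape[0],:D.shape[1]]
    P=np.stack([(u-d["cx"])/d["fx"]*D,(v-d["cy"])/d["fy"]*D,D],-1)
    E=np.array(d["extrinsics"]);return P@E[:3,:3].T+E[:3,3]
E
python3 - <<'E'
from h import *
d=dict(np.load("top.npz"));im=d["pixels"];P=cloud(d)
hsv=cv2.cvtColor(im,cv2.COLOR_RGB2HSV)
print(d["fx"],d["extrinsics"][:3,3].round(3))
R=np.zeros(im.shape[:2],bool);R[198:235,235:345]=1
m=R&(hsv[...,0]<20)&(hsv[...,1]>150)&(hsv[...,2]>120)
v,u=np.nonzero(m);print("orange",u.min(),u.max(),v.min(),v.max(),ray(d,u.mean(),v.mean(),.074),np.median(P[m],0))
print(cv2.minAreaRect(np.c_[u,v].astype(np.float32)))
w=R&(hsv[...,1]<60)&(hsv[...,2]>190)
v,u=np.nonzero(w);r=cv2.minAreaRect(np.c_[u,v].astype(np.float32));b=cv2.boxPoints(r)
print("white",r,np.median(P[w],0));print(np.array([ray(d,*p,.062) for p in b]).round(4))
for n,p in dict(b279=(279,215),h301=(301,217),h325=(325,219)).items(): print(n,ray(d,*p,.065).round(4),P[p[1],p[0]].round(4))
print(np.round(P[215,240:345:3,2],3))
c=cv2.resize(im[190:250,195:370],None,fx=4.5,fy=4.5,interpolation=cv2.INTER_CUBIC)
e=dict(np.load("scene.npz"))["pixels"][185:310,195:325]
e=cv2.resize(e,None,fx=2.4,fy=2.4,interpolation=cv2.INTER_CUBIC)
o=np.zeros((c.shape[0]+e.shape[0],c.shape[1],3),np.uint8);o[:c.shape[0]]=c;o[c.shape[0]:,:e.shape[1]]=e
cv2.imwrite("pics/crop.png",o[...,::-1]);print(o.shape)
E
```

```text
418.90287449872733 [ 0.423 -0.177  0.897]
orange 263 272 204 221 [ 0.53509946 -0.18957259  0.074     ] [ 0.53747865 -0.19016023  0.06446532]
((267.53662109375, 212.6707305908203), (8.503228187561035, 16.896024703979492), 6.340191841125488)
white ((290.4517517089844, 220.1939239501953), (108.73960876464844, 27.199031829833984), 5.839492321014404) [ 0.52967525 -0.23830124  0.06161504]
[[ 0.5043 -0.1226  0.062 ]
 [ 0.5591 -0.1268  0.062 ]
 [ 0.5398 -0.3446  0.062 ]
 [ 0.4856 -0.3378  0.062 ]]
b279 [ 0.5318 -0.2102  0.065 ] [ 0.5313 -0.21    0.0683]
h301 [ 0.5284 -0.2541  0.065 ] [ 0.5286 -0.2543  0.063 ]
h325 [ 0.5251 -0.302   0.065 ] [ 0.5253 -0.3022  0.0631]
[0.01  0.057 0.056 0.062 0.062 0.063 0.062 0.063 0.062 0.063 0.065 0.072
 0.059 0.068 0.068 0.063 0.06  0.06  0.062 0.063 0.063 0.064 0.062 0.063
 0.06  0.061 0.06  0.061 0.064 0.063 0.062 0.064 0.065 0.043 0.065]
(570, 788, 3)
```

View pics/crop.png

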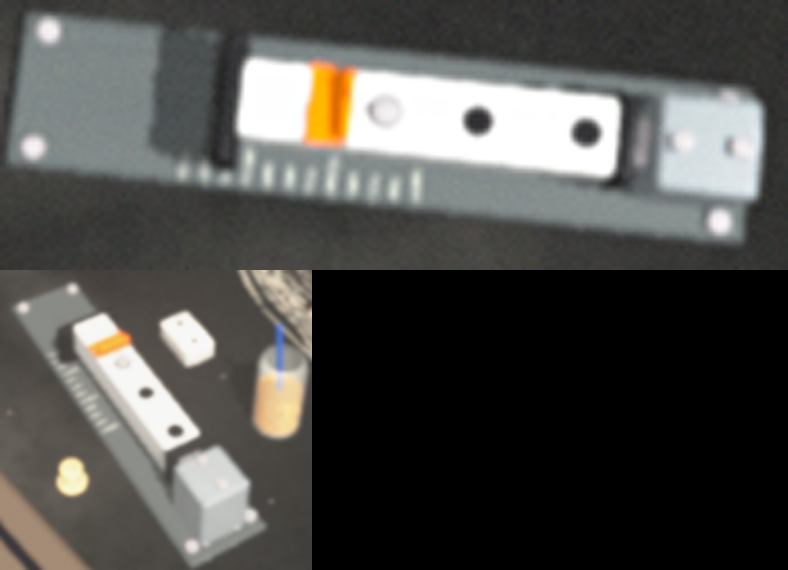

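The crop shows the button at about (280.6,214.2) in the full image, the next hole at (301.2,216.9), the last hole at (325.2,219.3), and the black plate to the left (+y). The tool's x axis should lie along the slide, so I need about −67° about tool z.

```bash
python3 - <<'E'
from h import *
d=dict(np.load("top.npz"));g=cv2.cvtColor(d["pixels"],cv2.COLOR_RGB2GRAY)
def dark(u,v,r=5):
    p=g[v-r:v+r+1,u-r:u+r+1].astype(float);w=np.clip(170-p,0,None);y,x=np.mgrid[-r:r+1,-r:r+1]
    return u+(w*x).sum()/w.sum(),v+(w*y).sum()/w.sum()
h2=ray(d,*dark(301,217),.062);h3=ray(d,*dark(325,219),.062);b=ray(d,280.6,214.2,.067)
print(h2,h3,b,np.linalg.norm(h3-h2),np.linalg.norm((b-h3)[:2]))
a=(b-h3)[:2];print(np.degrees(np.arctan2(a[1],a[0])))
hsv=cv2.cvtColor(d["pixels"],cv2.COLOR_RGB2HSV);P=cloud(d)
m=np.zeros(g.shape,bool);m[198:235,235:345]=1
m&=(np.abs(P[...,2]-.062)<.006)&((g>170)|(hsv[...,1]>150))
cs,_=cv2.findContours(m.astype(np.uint8),0,2);c=max(cs,key=cv2.contourArea)
r=cv2.minAreaRect(c);q=np.array([ray(d,*p,.062) for p in cv2.boxPoints(r)]);print(r,q.round(4))
for i in range(2):
  e=q[i+1]-q[i];print(np.linalg.norm(e),np.degrees(np.arctan2(e[1],e[0])))
E
python3 -m creep '[0,0,0,0,0,-1,0, 0,0,0.5,0,0,-1,0, 0,0,0.5,0,0,-1,0, 0,0,0.5,0,0,-1,0, 0,0,0.5,0,0,-1,0, 0,0,0,0,0,-1,0, 0,0,0,0,0,-1,0, 0,0,0,0,0,-1,0, 0,0,0,0,0,-1,0, 0,0,0,0,0,-1,0]'
```

```text
[ 0.529927   -0.25381848  0.062     ] [ 0.5253916  -0.30197649  0.062     ] [ 0.53314622 -0.21325626  0.067     ] 0.04837111148490672 0.08905849037274263
85.00474028207735
((289.8526611328125, 215.90997314453125), (84.27265167236328, 17.368152618408203), 5.964487075805664) [[ 0.5208 -0.1464  0.062 ]
 [ 0.5558 -0.1493  0.062 ]
 [ 0.5405 -0.318   0.062 ]
 [ 0.5058 -0.3138  0.062 ]]
0.035187492469273704 -4.725984052174455
0.16942684076484868 -95.178308017461
clock: 0.93
tcp_pos: [0.216, -0.639, 0.1705]
tcp_rot: [-0.001, 0.871, 0.491, 0.0]
contact_force: [-0.5, -0.9, 0.1]
opening: -0.0002
grip_force: 0.0
```

```bash
python3 -m creep '[0,0,0,0,0,-1,0, 0,0,0,0,0,-1,0, 0,0,0,0,0,-1,0, 0,0,0,0,0,-1,0, 0,0,0,0,0,-1,0, 0,0,0,0,0,-1,0, 0,0,0,0,0,-0.55,0, 0.85,0.525,0,0,0,0,0, 0.85,0.525,0,0,0,0,0, 0.85,0.525,0,0,0,0,0]'
python3 -m creep '[0.93,0.575,0,0,0,0,0, 0.93,0.575,0,0,0,0,0, 0.93,0.575,0,0,0,0,0, 0.93,0.575,0,0,0,0,0, 0.93,0.575,0,0,0,0,0, 0.93,0.575,0,0,0,0,0, 0.93,0.575,0,0,0,0,0, 0.93,0.575,0,0,0,0,0, 0.93,0.575,0,0,0,0,0, 0.8,0.5,0,0,0,0,0]'
```

```text
clock: 1.77
tcp_pos: [0.27, -0.5665, 0.1704]
tcp_rot: [-0.001, 0.739, 0.674, 0.0]
contact_force: [1.1, -0.1, 0.2]
opening: 0.0
grip_force: 0.0
clock: 2.6
tcp_pos: [0.4648, -0.3066, 0.1708]
tcp_rot: [-0.001, 0.738, 0.675, 0.0]
contact_force: [-0.2, 0.2, -0.9]
opening: 0.0002
grip_force: 0.0
```

```bash
python3 -m creep '[0.8,0.48,0,0,0,0,0, 0.8,0.48,0,0,0,0,0, 0.8,0.48,0,0,0,0,0, 0.5,0.3,0,0,0,0,0, 0,0,0.5,0,0,0,0, 0,0,0.5,0,0,0,0, 0,0,0.4,0,0,0,0, 0,0,0,0,0,0,0, 0,0,0,0,0,0,0, 0,0,0,0,0,0,0]'
python3 - <<'E'
from plant import manip
import cv2,numpy as np
s=manip.sense();print(s['tcp_pos'],s['contact_force'])
d=manip.snapshot("wrist");np.savez("wrist.npz",**d);cv2.imwrite("pics/w1.png",d["pixels"][...,::-1])
E
```

```text
clock: 3.43
tcp_pos: [0.5241, -0.2272, 0.1298]
tcp_rot: [0.0, 0.738, 0.675, 0.0]
contact_force: [-0.6, -0.8, -0.8]
opening: 0.0001
grip_force: 0.0
[ 0.52407695 -0.22720086  0.12977449] [-0.64394797 -0.78138349 -0.80320917]
```

View pics/w1.png

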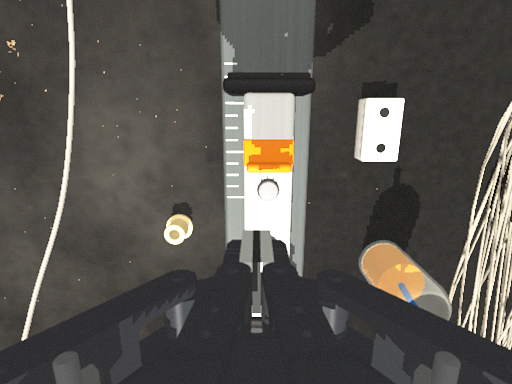

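The wrist view shows the button at (268,190), the ridge's lower edge at about y=170, and the shut fingertips at about (262,240). It gives an independent measurement.

```bash
python3 - <<'E'
from h import *
d=dict(np.load("wrist.npz"));g=cv2.cvtColor(d["pixels"],cv2.COLOR_RGB2GRAY)
t=np.array([.52408,-.2272]);a=np.radians(84.9);X=np.array([np.cos(a),np.sin(a)]);Y=np.array([X[1],-X[0]])
for n,p,z in(("button",(268,188.5),.067),("ridge L",(247,170),.062),("ridge R",(292,170),.062),("sleeveL",(246,215),.062),("sleeveR",(291,215),.062)):
    w=ray(d,*p,z);e=w[:2]-t;print(n,w.round(4),"tool mm",(e@X*1e3).round(1),(e@Y*1e3).round(1))
c=cv2.HoughCircles(g[170:210,245:292],cv2.HOUGH_GRADIENT,1,20,param1=80,param2=10,minRadius=6,maxRadius=15);print(c)
E
```

```text
button [ 0.5332 -0.2125  0.067 ] tool mm 15.4 7.7
ridge L [ 0.5198 -0.1993  0.062 ] tool mm 27.4 -6.7
ridge R [ 0.5509 -0.2021  0.062 ] tool mm 27.4 24.4
sleeveL [ 0.5159 -0.2319  0.062 ] tool mm -5.4 -7.7
sleeveR [ 0.5482 -0.2348  0.062 ] tool mm -5.4 24.7
[[[22.5 20.5  8.8]]]
```

```bash
python3 -m creep '[0.235,0.135,0,0,0,0,0, 0.235,0.135,0,0,0,0,0, 0,0,0.6,0,0,0,0, 0,0,0.6,0,0,0,0, 0,0,0.4,0,0,0,0, 0,0,0.15,0,0,0,0, 0,0,0,0,0,0,0, 0,0,0,0,0,0,0, 0,0,0,0,0,0,0, 0,0,0,0,0,0,0]'
```

```text
clock: 4.32
tcp_pos: [0.534, -0.2139, 0.0781]
tcp_rot: [0.001, 0.738, 0.675, 0.0]
contact_force: [-0.3, -0.1, 0.1]
opening: 0.0004
grip_force: 0.0
```

```bash
python3 -m creep '[0,0,0.1,0,0,0,0, 0,0,0.1,0,0,0,0, 0,0,0.1,0,0,0,0, 0,0,0.03,0,0,0,0, 0,0,0.03,0,0,0,0, 0,0,0.03,0,0,0,0, 0,0,0,0,0,0,0, 0,0,0,0,0,0,0, 0,0,0,0,0,0,0, 0,0,0,0,0,0,0]'
```

```text
clock: 5.15
tcp_pos: [0.5332, -0.2135, 0.0653]
tcp_rot: [-0.0, 0.738, 0.675, -0.0]
contact_force: [-2.0, 0.9, 6.0]
opening: 0.0003
grip_force: 2.4
```

```bash
python3 -m creep '[0,0,0.03,0,0,0,0, 0,0,0.03,0,0,0,0, 0,0,0.02,0,0,0,0, 0,0,0,0,0,0,0, 0,0,0,0,0,0,0, 0,0,0,0,0,0,0, 0,0,0,0,0,0,0, 0,0,0,0,0,0,0, 0,0,0,0,0,0,0, 0,0,0,0,0,0,0]'
```

```text
clock: 5.98
tcp_pos: [0.5332, -0.2135, 0.0632]
tcp_rot: [-0.0, 0.738, 0.675, -0.0]
contact_force: [-3.0, 1.1, 6.5]
opening: -0.0003
grip_force: 3.2
```

```bash
python3 -m creep '[0,0,0.02,0,0,0,0, 0,0,0.02,0,0,0,0, 0,0,0,0,0,0,0, 0,0,0,0,0,0,0, 0,0,0,0,0,0,0, 0,0,0,0,0,0,0, 0,0,0,0,0,0,0, 0,0,0,0,0,0,0, 0,0,0,0,0,0,0, 0,0,0,0,0,0,0]'
```

```text
clock: 6.82
tcp_pos: [0.5333, -0.2135, 0.0621]
tcp_rot: [-0.0, 0.738, 0.675, -0.0]
contact_force: [-2.9, 1.5, 6.9]
opening: -0.0001
grip_force: 3.6
```

```bash
python3 -m creep '[0,0,0.02,0,0,0,0, 0,0,0,0,0,0,0, 0,0,0,0,0,0,0, 0,0,0,0,0,0,0, 0,0,0,0,0,0,0, 0,0,0,0,0,0,0, 0,0,0,0,0,0,0, 0,0,0,0,0,0,0, 0,0,0,0,0,0,0, 0,0,0,0,0,0,0]'
```

```text
clock: 7.65
tcp_pos: [0.5332, -0.2135, 0.0621]
tcp_rot: [-0.0, 0.738, 0.675, -0.0]
contact_force: [-4.2, 2.1, 10.1]
opening: 0.0002
grip_force: 4.9
```

```bash
python3 -m creep '[0.03,0,0,0,0,0,0, 0.03,0,0,0,0,0,0, 0.03,0,0,0,0,0,0, 0,0,0,0,0,0,0, 0,0,0,0,0,0,0, 0,0,0,0,0,0,0, 0,0,0,0,0,0,0, 0,0,0,0,0,0,0, 0,0,0,0,0,0,0, 0,0,0,0,0,0,0]'
```

```text
clock: 8.48
tcp_pos: [0.5339, -0.2127, 0.0622]
tcp_rot: [0.002, 0.738, 0.675, -0.001]
contact_force: [-3.9, -2.8, 7.2]
opening: -0.0001
grip_force: 3.6
```

```bash
python3 -m creep '[0.03,0,0.01,0,0,0,0, 0.03,0,0,0,0,0,0, 0,0,0,0,0,0,0, 0,0,0,0,0,0,0, 0,0,0,0,0,0,0, 0,0,0,0,0,0,0, 0,0,0,0,0,0,0, 0,0,0,0,0,0,0, 0,0,0,0,0,0,0, 0,0,0,0,0,0,0]'
```

```text
clock: 9.32
tcp_pos: [0.5344, -0.2118, 0.0622]
tcp_rot: [0.003, 0.738, 0.675, -0.001]
contact_force: [-4.1, -4.5, 7.8]
opening: -0.0001
grip_force: 4.7
```

```bash
python3 -m creep '[0.03,0,0.01,0,0,0,0, 0.03,0,0,0,0,0,0, 0,0,0,0,0,0,0, 0,0,0,0,0,0,0, 0,0,0,0,0,0,0, 0,0,0,0,0,0,0, 0,0,0,0,0,0,0, 0,0,0,0,0,0,0, 0,0,0,0,0,0,0, 0,0,0,0,0,0,0]'
```

```text
clock: 10.15
tcp_pos: [0.5348, -0.2107, 0.0621]
tcp_rot: [0.004, 0.738, 0.675, -0.001]
contact_force: [-4.1, -6.3, 6.3]
opening: -0.0001
grip_force: 4.7
```

```bash
python3 -m creep '[0,0,0.02,0,0,0,0, 0.03,0,0.01,0,0,0,0, 0,0,0,0,0,0,0, 0,0,0,0,0,0,0, 0,0,0,0,0,0,0, 0,0,0,0,0,0,0, 0,0,0,0,0,0,0, 0,0,0,0,0,0,0, 0,0,0,0,0,0,0, 0,0,0,0,0,0,0]'
```

```text
clock: 10.98
tcp_pos: [0.535, -0.2101, 0.0621]
tcp_rot: [0.004, 0.737, 0.675, -0.002]
contact_force: [-5.6, -7.3, 10.9]
opening: -0.0
grip_force: 6.4
```

```bash
python3 -m creep '[0.03,0,0,0,0,0,0, 0.03,0,0,0,0,0,0, 0,0,0,0,0,0,0, 0,0,0,0,0,0,0, 0,0,0,0,0,0,0, 0,0,0,0,0,0,0, 0,0,0,0,0,0,0, 0,0,0,0,0,0,0, 0,0,0,0,0,0,0, 0,0,0,0,0,0,0]'
```

```text
clock: 11.82
tcp_pos: [0.5353, -0.2084, 0.0621]
tcp_rot: [0.004, 0.737, 0.675, -0.002]
contact_force: [-4.8, -7.4, 9.7]
opening: 0.0
grip_force: 6.3
```

```bash
python3 - <<'E'
from plant import manip
import cv2,numpy as np
d=manip.snapshot("wrist");np.savez("wrist2.npz",**d);cv2.imwrite("pics/w2.png",cv2.resize(d["pixels"][60:290,160:380],None,fx=2.5,fy=2.5)[...,::-1])
E
```

```text
(no output)
```

View pics/w2.png

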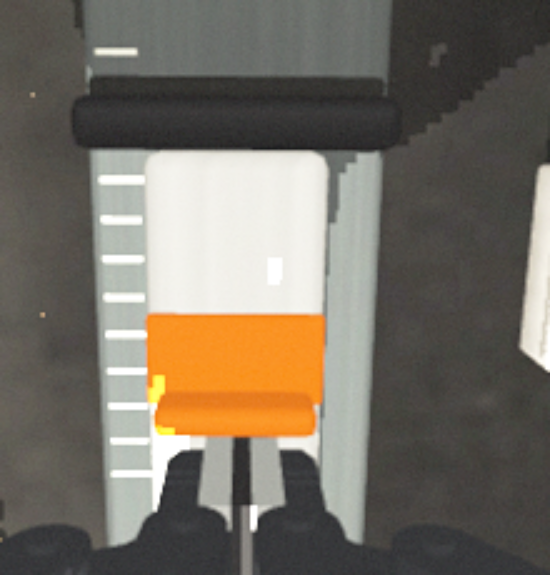

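The wrist view shows the fingertips right against the ridge's near edge, at about crop (240,435). The force held at 7.4 N over the last 1.7 mm, so the sleeve is probably starting to move, or the fingers are still slipping on friction. I'll carry on gently.

```bash
python3 -m creep '[0.03,0,0,0,0,0,0, 0.03,0,0,0,0,0,0, 0.03,0,0,0,0,0,0, 0,0,0,0,0,0,0, 0,0,0,0,0,0,0, 0,0,0,0,0,0,0, 0,0,0,0,0,0,0, 0,0,0,0,0,0,0, 0,0,0,0,0,0,0, 0,0,0,0,0,0,0]'
```

```text
clock: 12.7
tcp_pos: [0.5356, -0.2055, 0.062]
tcp_rot: [0.004, 0.738, 0.675, -0.001]
contact_force: [-5.0, -6.7, 10.8]
opening: 0.0001
grip_force: 6.2
```

```bash
python3 -m creep '[0.04,0,0,0,0,0,0, 0.04,0,0,0,0,0,0, 0.04,0,0,0,0,0,0, 0.04,0,0,0,0,0,0, 0.04,0,0,0,0,0,0, 0,0,0,0,0,0,0, 0,0,0,0,0,0,0, 0,0,0,0,0,0,0, 0,0,0,0,0,0,0, 0,0,0,0,0,0,0]'
```

```text
clock: 13.53
tcp_pos: [0.5362, -0.199, 0.062]
tcp_rot: [0.004, 0.738, 0.675, -0.001]
contact_force: [-3.2, -5.1, 9.7]
opening: 0.0
grip_force: 6.1
```

```bash
python3 -m creep '[0.04,0,0,0,0,0,0, 0.04,0,0,0,0,0,0, 0,0,-0.03,0,0,0,0, 0,0,-0.03,0,0,0,0, 0,0,-0.03,0,0,0,0, 0,0,0,0,0,0,0, 0,0,0,0,0,0,0, 0,0,0,0,0,0,0, 0,0,0,0,0,0,0, 0,0,0,0,0,0,0]'
cat > r.py <<'E'
from h import *
from plant import manip
def ridge(d):
    hsv=cv2.cvtColor(d["pixels"],cv2.COLOR_RGB2HSV);m=(hsv[...,0]<25)&(hsv[...,1]>170)&(hsv[...,2]>150);m[:,:215]=0;m[:,320:]=0
    v,u=np.nonzero(m[:220]);vt=np.percentile(v,1)
    w=ray(d,u[v<vt+3].mean(),vt,.062);a=np.radians(84.9);return vt,w.round(4),w[0]*np.cos(a)+w[1]*np.sin(a)
if __name__=="__main__":
    r0=ridge(dict(np.load("wrist.npz")));r=ridge(manip.snapshot("wrist"));print(r0,r,"slide",r[2]-r0[2])
E
python3 r.py
```

```text
clock: 14.37
tcp_pos: [0.5363, -0.1946, 0.0622]
tcp_rot: [0.002, 0.738, 0.675, 0.0]
contact_force: [0.8, -4.0, -0.1]
opening: -0.0
grip_force: 2.2
(np.float64(140.0), array([ 0.5375, -0.1803,  0.062 ]), np.float64(-0.1317885107582849)) (np.float64(186.0), array([ 0.5379, -0.1627,  0.062 ]), np.float64(-0.11426550980802305)) slide 0.017523000950261852
```

```bash
python3 -m creep '[0.05,0,-0.03,0,0,0,0, 0.05,0,0,0,0,0,0, 0.05,0,0,0,0,0,0, 0.05,0,0,0,0,0,0, 0.05,0,0,0,0,0,0, 0.05,0,0,0,0,0,0, 0.05,0,0,0,0,0,0, 0.05,0,0,0,0,0,0, 0,0,0,0,0,0,0, 0,0,0,0,0,0,0]'; python3 r.py
```

```text
clock: 15.25
tcp_pos: [0.5369, -0.1822, 0.0626]
tcp_rot: [0.001, 0.738, 0.675, 0.0]
contact_force: [2.8, -4.9, -1.2]
opening: 0.0001
grip_force: 2.1
(np.float64(140.0), array([ 0.5375, -0.1803,  0.062 ]), np.float64(-0.1317885107582849)) (np.float64(186.0), array([ 0.539 , -0.1504,  0.062 ]), np.float64(-0.10192847896385333)) slide 0.02986003179443157
```

```bash
python3 -m creep '[0.04,0,-0.03,0,0,0,0, 0.04,0,0,0,0,0,0, 0.04,0,0,0,0,0,0, 0.04,0,0,0,0,0,0, 0.04,0,0,0,0,0,0, 0,0,0,0,0,0,0, 0,0,0,0,0,0,0, 0,0,0,0,0,0,0, 0,0,0,0,0,0,0, 0,0,0,0,0,0,0]'
```

```text
clock: 16.13
tcp_pos: [0.5365, -0.1751, 0.0638]
tcp_rot: [-0.0, 0.738, 0.675, 0.0]
contact_force: [-0.4, 0.5, 0.0]
opening: -0.0003
grip_force: 0.0
```

```bash
python3 -m creep '[0.03,0,0,0,0,0,0, 0.03,0,0,0,0,0,0, 0.03,0,0,0,0,0,0, 0,0,0,0,0,0,0, 0,0,0,0,0,0,0, 0,0,0,0,0,0,0, 0,0,0,0,0,0,0, 0,0,0,0,0,0,0, 0,0,0,0,0,0,0, 0,0,0,0,0,0,0]'; python3 r.py
```

```text
clock: 16.97
tcp_pos: [0.5369, -0.1728, 0.0639]
tcp_rot: [-0.0, 0.738, 0.675, -0.0]
contact_force: [-0.5, -0.5, -1.3]
opening: -0.0001
grip_force: 0.0
(np.float64(140.0), array([ 0.5375, -0.1803,  0.062 ]), np.float64(-0.1317885107582849)) (np.float64(183.0), array([ 0.54 , -0.14 ,  0.062]), np.float64(-0.09143884488685312)) slide 0.04034966587143178
```

```bash
python3 -m creep '[0.03,0,0,0,0,0,0, 0.03,0,0,0,0,0,0, 0.03,0,0,0,0,0,0, 0,0,0,0,0,0,0, 0,0,0,0,0,0,0, 0,0,0,0,0,0,0, 0,0,0,0,0,0,0, 0,0,0,0,0,0,0, 0,0,0,0,0,0,0, 0,0,0,0,0,0,0]'; python3 r.py
```

```text
clock: 17.85
tcp_pos: [0.5372, -0.1702, 0.064]
tcp_rot: [0.0, 0.738, 0.675, -0.0]
contact_force: [-0.8, -2.6, -0.4]
opening: -0.0
grip_force: 1.3
(np.float64(140.0), array([ 0.5375, -0.1803,  0.062 ]), np.float64(-0.1317885107582849)) (np.float64(185.0), array([ 0.5401, -0.1383,  0.062 ]), np.float64(-0.08976755785693555)) slide 0.04202095290134936
```

```bash
python3 -m creep '[0.03,0,0,0,0,0,0, 0.03,0,0,0,0,0,0, 0,0,0,0,0,0,0, 0,0,0,0,0,0,0, 0,0,0,0,0,0,0, 0,0,0,0,0,0,0, 0,0,0,0,0,0,0, 0,0,0,0,0,0,0, 0,0,0,0,0,0,0, 0,0,0,0,0,0,0]'; python3 r.py
```

```text
clock: 18.73
tcp_pos: [0.5373, -0.1686, 0.064]
tcp_rot: [0.0, 0.738, 0.675, -0.0]
contact_force: [-0.6, -5.4, -0.6]
opening: -0.0001
grip_force: 2.5
(np.float64(140.0), array([ 0.5375, -0.1803,  0.062 ]), np.float64(-0.1317885107582849)) (np.float64(185.0), array([ 0.5403, -0.1367,  0.062 ]), np.float64(-0.08813699893708529)) slide 0.04365151182119961
```

Before pushing on, I'll back off and look at the button.

```bash
python3 -m creep '[-0.1,0,0,0,0,0,0, -0.1,0,0,0,0,0,0, 0,0,-0.5,0,0,0,0, 0,0,-0.5,0,0,0,0, -0.5,0,-0.5,0,0,0,0, -0.9,0,-0.4,0,0,0,0, -0.9,0,0,0,0,0,0, -0.9,0,0,0,0,0,0, -0.4,0,0,0,0,0,0, 0,0,0,0,0,0,0]'; python3 - <<'E'
from r import *
d=manip.snapshot("wrist");np.savez("wrist3.npz",**d)
r0=ridge(dict(np.load("wrist.npz")));r=ridge(d);print(r,r[2]-r0[2])
cv2.imwrite("pics/w3.png",cv2.resize(d["pixels"][40:290,180:360],None,fx=2.4,fy=2.4)[...,::-1])
E
```

```text
clock: 19.62
tcp_pos: [0.5269, -0.2835, 0.121]
tcp_rot: [-0.0, 0.739, 0.674, 0.0]
contact_force: [-0.3, 0.3, -0.7]
opening: -0.0002
grip_force: 0.0
(np.float64(0.0), array([ 0.5385, -0.1551,  0.062 ]), np.float64(-0.10656956623971389)) 0.025218944518571013
```

View pics/w3.png

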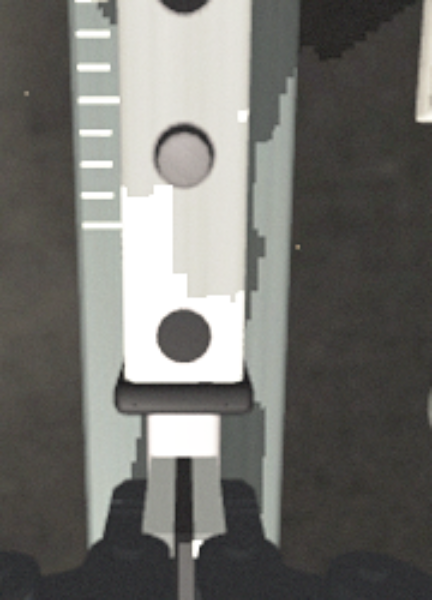

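The button (crop (184,158)) sits in the second hole with a dark crescent on the +y side. Depth should tell whether it's up.

```bash
python3 - <<'E'
from h import *
d=dict(np.load("wrist3.npz"));P=cloud(d)
u=int(180+184/2.4)
for v in range(86,124,2): print(v,P[v,u].round(4),P[v,u+22,2].round(4))
print(d["extrinsics"][:3,3],P[40+140:40+143,u].round(4))
E
```

```text
86 [ 0.534  -0.202   0.0611] 0.0612
88 [ 0.5339 -0.2033  0.0626] 0.0623
90 [ 0.5338 -0.2044  0.0624] 0.0634
92 [ 0.5337 -0.2056  0.0624] 0.0619
94 [ 0.5336 -0.2067  0.0612] 0.0624
96 [ 0.5334 -0.2083  0.0681] 0.0621
98 [ 0.5333 -0.2093  0.066 ] 0.062
100 [ 0.5332 -0.2105  0.067 ] 0.0627
102 [ 0.5331 -0.2117  0.0671] 0.0621
104 [ 0.533  -0.2128  0.0655] 0.0627
106 [ 0.5329 -0.2141  0.0677] 0.0636
108 [ 0.5328 -0.2152  0.0663] 0.0626
110 [ 0.5327 -0.2164  0.0684] 0.0627
112 [ 0.5326 -0.2176  0.067 ] 0.0631
114 [ 0.5325 -0.2188  0.0664] 0.0626
116 [ 0.5323 -0.22    0.0678] 0.0626
118 [ 0.5322 -0.2212  0.0621] 0.0626
120 [ 0.5321 -0.2225  0.061 ] 0.0617
122 [ 0.532  -0.2237  0.0619] 0.0622
[ 0.53260009 -0.21849663  0.26379482] [[ 0.5285 -0.2613  0.0619]
 [ 0.5284 -0.2622  0.0612]
 [ 0.5284 -0.2627  0.062 ]]
```

The depth puts the button top at about 67 mm against 62 mm for the sleeve. It's fully up in the middle (very next) hole, and the hand is clear at z = 0.121 m.

```bash
python3 -c "
from plant import manip
print(manip.hand_in())"
```

```text
the job is handed in; nothing more can be done
None
```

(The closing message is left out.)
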